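# Find the reference tile in the accessory bin and load it into the grain analyser

### The arm

A 6-joint arm with a two-finger parallel gripper is mounted at the origin on a cart in front of the work surface, level with it; the furniture and walls round the work are solid. World frame = base frame: x ahead of the robot, y to its left, z up, the work surface at z = 0. Lengths are in m, angles in rad, forces in N, time in s.
With the tool pointing down it reaches from about 0.225 to 0.875 m from the base axis. Payload 3.4 kg.
Tool frame: the origin (TCP) lies at the very end of the fingers, on their centre line; the grasp point (between the pads) lies 19 mm behind it; z points along the fingers, y is the line along which they close (so a half turn about z gives the same grasp; the last joint's range is limited). The gripper opens to 85 mm and grips with 20 to 120 N. Pads are 22 mm wide; open, the fingers measure 114 mm over their backs; the gripper's body (76 mm by 85 mm) begins 54 mm behind the grasp point. The pads swing forward as they close: fully open they stand 13 mm farther back than shut.
Start: joints at [-1.265, 0.276, 1.505, -0, 1.361, -0.121], TCP at [0.238, -0.523, 0.231] pointing down, gripper open.
Joint ranges: [-2.89, 2.89], [-0.75, 2.08], [0.22, 2.7], [-1.18, 4.32], [0.11, 2.71], [-2.7, 2.7]. Speed limits (rad/s): [2.57, 2.57, 3.14, 3.14, 3.14, 3.14].

### API

Orientations are given as a unit quaternion [w, x, y, z].
In Python, from rig import manip, eyes gives the robot as it stands.
- The arm moves only by the tool servo_tool, never from a script. Its argument "series" is text: rows parted by semicolons, each of 7 numbers parted by spaces: the shift along the tool's x, y, z in m, then the turn, a rotation vector about the tool's x, y, z in degrees, then the closure, from 0 (fully open) to 1 (shut). In form: dx dy dz ax ay az fingers; .... A call has 1 to 5 rows; each row is the pose to reach, as a shift and turn from the pose commanded when the call began, along the tool's axes at that moment; what a row does not reach only later rows make up. A row lasts 1/10 s, in which the tool goes at most 50 mm and 8.59 degrees, less where a joint would pass 70% of its speed; a pose out of reach is approached as far as the arm can. A call with a gripper value outside its range is refused whole. The fingers move at their own pace and stop on an object; "squeeze" is the grip in N (left out, the last holds). Time passes only in rows, so rows that repeat a pose let the fingers close. It gives the time, the measured TCP pose, the force, the opening and the grip force at its end, in the units of the state.
- manip.get_state(): the state, without advancing time (a new reading comes with each control period).
- eyes.get_image(name): name is "scene" or "top" or "wrist"; returns the picture (400x640x3 uint8, red, green, blue); there is no depth.
- eyes.camera_info(name): a dict with "fx", "fy", "cx", "cy" (pixels), "dist" ([k1, k2, p1, p2, k3] as OpenCV has them; the pictures are not rectified), "eye" and "orientation" of the camera in the world. Camera axes: x right, y down, z forward; pixel columns grow to the right and rows downward; lengths in m; the calibration is good to about 2 mm. A picture is of the moment at which its call begins: read the wrist's pose just before it. camera_info takes no time and is no camera call; for the wrist camera it gives the pose at the moment of the call.
- manip.sign_off(): hands the job in; it is judged then, once.
The state is a dict: "clock": time; "qpos": joint angles; "qd": joint speeds; "effort": joint torques, N m; "position": TCP position; "ee_rot": TCP orientation; "contact_force": force on the tool from outside, world axes, zero at the start; "moment": the same for the moment, N m; "width": finger opening in m; "gripper_force": force on a finger pad.
Only numpy, scipy, OpenCV 4.12 (cv2) and the standard library are available. Lean on these libraries where they do the work, as an engineer would, in place of code of your own. Each camera call takes 0.05 s, during which the arm holds its last target. There are 200 camera calls.

### The job

The analyser is due for its reference check: pick the white reference tile in its black holder out of the cluttered blue bin, leaving everything else in there, and lay it white face up and flat in the tile carrier of the open sample drawer without dropping it. Then push the drawer fully shut. Do not shove the highlighter on the desk about.

Things in the scene. Friction and masses are not known exactly. Their poses are not given: they have to be found in the camera images.
- reference_tile: Target: flat round disc, 60 mm diameter, 12 mm thick, 140 g, black holder with a matt white face on top. Lies flat, white face up, in the bin. Grasp across its 60 mm diameter. Origin: centre of the underside; z up out of the white face.
- bin: Fixed blue plastic bin, 258 mm (its x) by 192 mm (its y), 60 mm high, walls 4 mm. Origin: centre under it; inner floor 7 mm above that. Tile, dish and tape roll lie in a row along its x, in any order, 5 to 20 mm apart; the tile's two sides along the bin's y have 25 mm or more of free floor for fingers.
- sample_dish: Empty shallow round metal dish, 66 mm diameter, 12 mm high, in the bin; stays there. Origin: centre of the underside.
- tape_roll: Roll of clear tape lying flat in the bin, 68 mm diameter, 20 mm high; stays there. Origin: centre of the underside.
- brush: Soft brush with a wooden handle, 169 mm long (its y), 25 mm wide, 16 mm high, along the bin's +y wall; stays there. Origin: centre of the underside.
- weight: Brass weight standing in the bin, 22 mm diameter, 34 mm high; stays there. Origin: centre of the underside.
- vial_c: Red-capped sample vial standing in the bin near its -y wall, 24 mm diameter, 53 mm high; stays there. Origin: centre of the underside.
- tile_seat (a point): Centre of the tile carrier's floor in the sample drawer; x points into the analyser, z up. The carrier is a grey disc, 95 mm diameter; two arcs of flared lugs at its +x and -x sides, 65 mm apart inside, 8 mm high, centre the tile; gaps at +y and -y for fingers. Front panel: 70 mm before it, 51 mm higher. Analyser's face: 31 to 39 mm behind it, so lean the gripper back.
- drawer_handle (a point): Middle of the front of the bar handle (90 mm along y, 11 mm high, 16 mm proud of the drawer's front panel), about 66 mm above the desk; push it along +x of tile_seat. The analyser's upright face is 16 mm behind the bar's front when the drawer is shut; its body is 113 mm high there and slopes up and back to 205 mm.
- bench_analyser_xt_sample_drawer (a joint): How far the sample drawer stands open, in m: 0 fully shut, 0.11 fully open. Slides along the analyser's front-back axis with about 1 N of friction; no latch or spring.
- highlighter: Yellow highlighter on the desk between bin and drawer, 118 x 16 x 18 mm, a bystander. Origin: centre of the underside.
- vial_a: White-capped sample vial standing in the bin (the one nearer its -x end), 24 mm diameter, 53 mm high; stays there. Origin: centre of the underside.
- vial_b: White-capped sample vial standing in the bin (the one nearer its +x end), 24 mm diameter, 53 mm high; stays there. Origin: centre of the underside.
There are look-alikes about, which are no part of the job. Leave any orange or purple look-alike of the vial_a alone.

How it is judged:
By the outcome, as a careful person would: the job done as asked, in the order asked, and still so for the second after the job is handed in, with the robot touching nothing.
It also fails if it takes over 58 s, if anything falls off the work surface, if the arm or the gripper's body presses on something with over 40 N, if the wrist force passes 120 N, or if a joint passes its speed limit or range.

## Working session

There is one attempt and no reset: what is moved stays moved. The work goes in short steps, Python scripts to look and compute and a tool call to move; the robot and the scene stay as the last step left them, time stands still between calls to the robot, and variables do not carry over. Pictures are saved under pics/ and viewed, at most 10 in all, crops included, and the job is handed in when it is done.

Besides the shell and the picture viewer there is one more tool, called after "Request:" as name(argument=value, ...), one argument or row to a line, values as JSON. servo_tool: Moves the arm, as the interface text tells. Its arguments: {"type":"object","properties":{"series":{"type":"string"},"squeeze":{"type":"number"}},"required":["series"]}

```bash
mkdir -p pics; ls
python3 - <<'E'
from rig import manip, eyes
import cv2
for n in ["top","scene"]:
    im=eyes.get_image(n); cv2.imwrite(f"pics/{n}0.png",im[:,:,::-1]); print(n,eyes.camera_info(n))
print(eyes.camera_info("wrist"))
print(manip.get_state())
E
```

```text
pics
top {'fx': 373.97878881345287, 'fy': 373.97878881345287, 'cx': 315.13001104876776, 'cy': 203.8162395761509, 'dist': array([-0.04591371,  0.        ,  0.        ,  0.        ,  0.        ]), 'eye': array([0.44436131, 0.1260341 , 0.91916733]), 'orientation': array([-0.07257899,  0.71291734, -0.69474902,  0.06168434])}
scene {'fx': 441.4276889034632, 'fy': 441.4276889034632, 'cx': 312.3694770444262, 'cy': 196.40334811759524, 'dist': array([0.0211793, 0.       , 0.       , 0.       , 0.       ]), 'eye': array([-0.09338041,  0.44578999,  0.63179085]), 'orientation': array([ 0.25596184, -0.48329497,  0.74039804, -0.39079439])}
{'fx': 330.64446368359324, 'fy': 330.64446368359324, 'cx': 316.8564877164013, 'cy': 199.39691065159056, 'dist': array([-0.00334147,  0.        ,  0.        ,  0.        ,  0.        ]), 'eye': array([ 0.30140575, -0.49509192,  0.37398587]), 'orientation': array([ 0.11799097,  0.83249167, -0.53588889, -0.07654307])}
{'clock': 0.1, 'qpos': array([-1.26498046e+00,  2.76525406e-01,  1.50599147e+00,  1.20781685e-05,
        1.36072584e+00, -1.21005386e-01]), 'qd': array([-0.00100787, -0.00111691, -0.00255893,  0.00010781,  0.00126065,
       -0.00069821]), 'effort': array([ 1.71736105e-03, -4.17698979e+01, -2.46404850e+01, -1.74995366e-04,
        5.85549715e-03,  4.20539934e-06]), 'position': array([ 0.23789119, -0.52296291,  0.23053585]), 'ee_rot': array([-8.22060313e-04,  9.77314183e-01,  2.11793074e-01, -7.02490486e-05]), 'contact_force': array([-0.34019477,  0.92681902,  0.01326369]), 'moment': array([ 0.02767412, -0.03547777, -0.00773155]), 'gripper_force': 0.0, 'width': 0.08510827881036408}
```

View pics/top0.png

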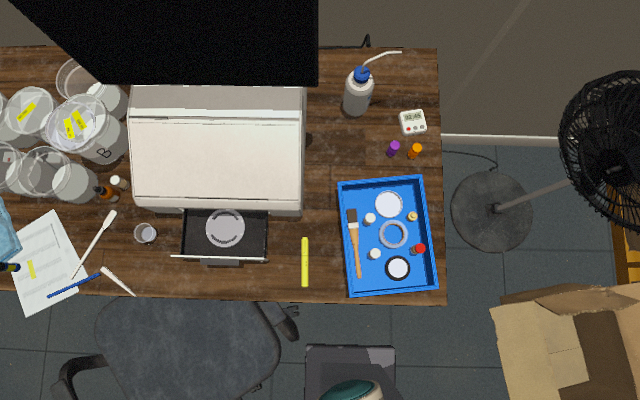

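View pics/scene0.png

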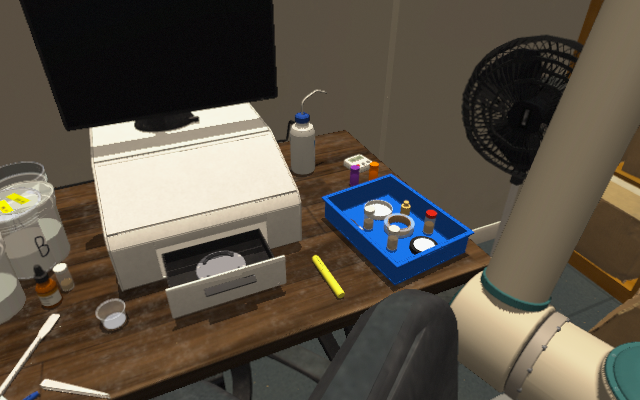

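The top view shows the tile with its black ring at (398,267), the dish at (389,205), the tape at (393,234), the white vials at (370,218) and (375,254), the red vial at (419,248) and the carrier at (225,228). In the scene view the drawer is open and the highlighter lies between it and the bin.

```bash
cat > h.py <<'E'
import numpy as np, cv2
from scipy.spatial.transform import Rotation as R
from rig import manip, eyes
def rot(q): return R.from_quat([q[1],q[2],q[3],q[0]])
def toworld(ci,uv,z):
    K=np.array([[ci['fx'],0,ci['cx']],[0,ci['fy'],ci['cy']],[0,0,1.]])
    n=cv2.undistortPoints(np.float64(uv).reshape(-1,1,2),K,ci['dist']).reshape(-1,2)
    d=rot(ci['orientation']).apply(np.c_[n,np.ones(len(n))]); e=np.array(ci['eye'])
    return e+d*((np.asarray(z)-e[2])/d[:,2])[:,None]
def topix(ci,P):
    K=np.array([[ci['fx'],0,ci['cx']],[0,ci['fy'],ci['cy']],[0,0,1.]])
    r=rot(ci['orientation']).inv(); 
    return cv2.projectPoints(np.float64(P).reshape(-1,1,3),r.as_rotvec(),r.apply(-np.array(ci['eye'])),K,ci['dist'])[0].reshape(-1,2)
E
python3 - <<'E'
from h import *
ci=eyes.camera_info("top")
im=cv2.imread("pics/top0.png")
def blob(x0,x1,y0,y1):
    g=im[y0:y1,x0:x1].min(2); n,l,s,c=cv2.connectedComponentsWithStats((g>150).astype(np.uint8))
    i=1+np.argmax(s[1:,4]); return c[i]+[x0,y0],s[i]
c,s=blob(383,412,252,282); print("tile",c,s,toworld(ci,[c],[.019]))
a=cv2.resize(im[168:302,330:445],None,fx=4,fy=4,interpolation=cv2.INTER_CUBIC)
b=cv2.resize(im[200:275,165:275],None,fx=3,fy=3,interpolation=cv2.INTER_CUBIC)
o=np.zeros((536,800,3),np.uint8); o[:,:460]=a; o[:225,465:795]=b
cv2.imwrite("pics/crop.png",o)
for nm,u,z in [("vial_a",(375,254),.06),("vial_b",(370,218),.06),("red",(419,248),.06),("carrier",(225,228),.03),("hl",(305,262),.018)]:print(nm,toworld(ci,[u],[z])[0])
E
```

```text
tile [397.48813559 267.52542373] [  5   6  20  20 295] [[ 0.46821073 -0.057408    0.019     ]]
vial_a [0.49640881 0.00192376 0.06      ]
vial_b [0.5791856  0.01336458 0.06      ]
red [ 0.51244841 -0.09890598  0.06      ]
carrier [0.55077614 0.3573425  0.03      ]
hl [0.47570859 0.162693   0.018     ]
```

View pics/crop.png

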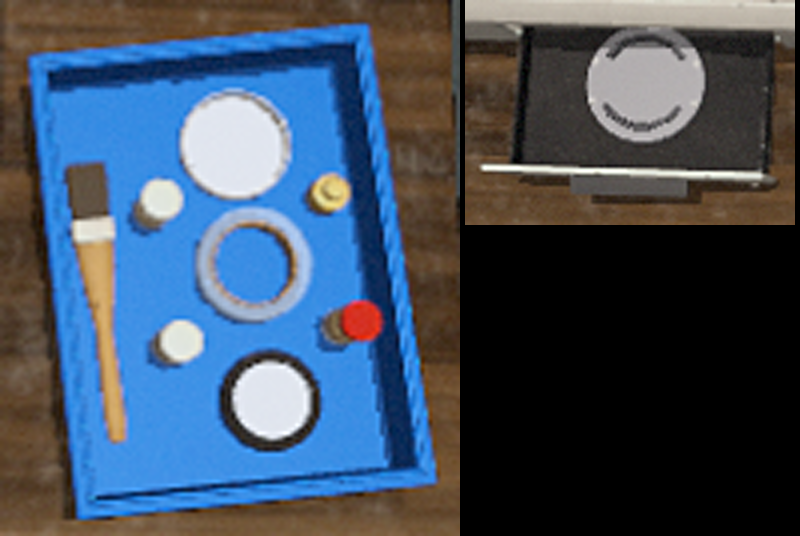

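The crop shows bin rim corners at crop (30,58), (367,25), (435,483) and (78,517). The tile is at (271,399), the carrier at (645,84) and the panel's top edge runs from (482,168) to (775,178).

```bash
python3 - <<'E'
from h import *
ci=eyes.camera_info("top")
c=toworld(ci,[(330+x/4,168+y/4) for x,y in [(30,58),(367,25),(435,483),(78,517)]],[.06]*4)
print(c.round(4),c.mean(0))
e=(c[0]+c[1]-c[2]-c[3])/2; f=(c[0]+c[3]-c[1]-c[2])/2; print("len",np.linalg.norm(e),np.linalg.norm(f),"yaw",np.degrees(np.arctan2(e[1],e[0])),np.degrees(np.arctan2(-f[0],f[1])))
y=np.arctan2(e[1],e[0]); x_=np.array([np.cos(y),np.sin(y),0]); y_=np.array([-np.sin(y),np.cos(y),0])
for n,u,z in [("tile",(397.49,267.53),.019),("va",(375,253.2),.06),("vb",(370.2,218),.06),("red",(420,248.2),.06)]:
    d=toworld(ci,[u],[z])[0]-c.mean(0); print(n,(d@x_).round(4),(d@y_).round(4))
b=lambda x,y:(165+(x-465)/3,200+y/3)
p=toworld(ci,[b(482,168),b(775,178)],[.08]*2); d=p[0]-p[1]; print("panel",p,np.degrees(np.arctan2(-d[0],d[1])))
p=toworld(ci,[b(520,30),b(775,33)],[.05]*2); d=p[0]-p[1]; print("face",p,np.degrees(np.arctan2(-d[0],d[1])))
# tool frame
s=manip.get_state(); r=rot(s['ee_rot']); print(r.as_matrix().round(3)); 
w=eyes.camera_info("wrist"); print("cam in tool",r.inv().apply(w['eye']-s['position']).round(4),(r.inv()*rot(w['orientation'])).as_matrix().round(3))
E
python3 -c "
import cv2;im=cv2.imread('pics/scene0.png');cv2.imwrite('pics/sc.png',cv2.resize(im[205:325,140:300],None,fx=5,fy=5,interpolation=2))"
```

```text
[[ 0.6622  0.0901  0.06  ]
 [ 0.6873 -0.1098  0.06  ]
 [ 0.422  -0.1416  0.06  ]
 [ 0.3987  0.059   0.06  ]] [ 0.54254879 -0.0255858   0.06      ]
len 0.26627890056256864 0.20169225100640714 yaw 6.77846200628733 6.894858026421281
tile -0.0776 -0.0228
va -0.0408 0.0325
vb 0.0409 0.0339
red -0.0392 -0.0715
panel [[0.47798956 0.46352712 0.08      ]
 [0.47717706 0.24211179 0.08      ]] -0.2102521687666391
face [[0.58876615 0.45553656 0.05      ]
 [0.59148807 0.25190235 0.05      ]] 0.7658099117897234
[[ 0.91   0.414 -0.   ]
 [ 0.414 -0.91   0.002]
 [ 0.    -0.002 -1.   ]]
cam in tool [ 0.0694  0.0007 -0.1434] [[-0.    -0.96  -0.279]
 [ 1.    -0.     0.001]
 [-0.001 -0.279  0.96 ]]
```

View pics/sc.png

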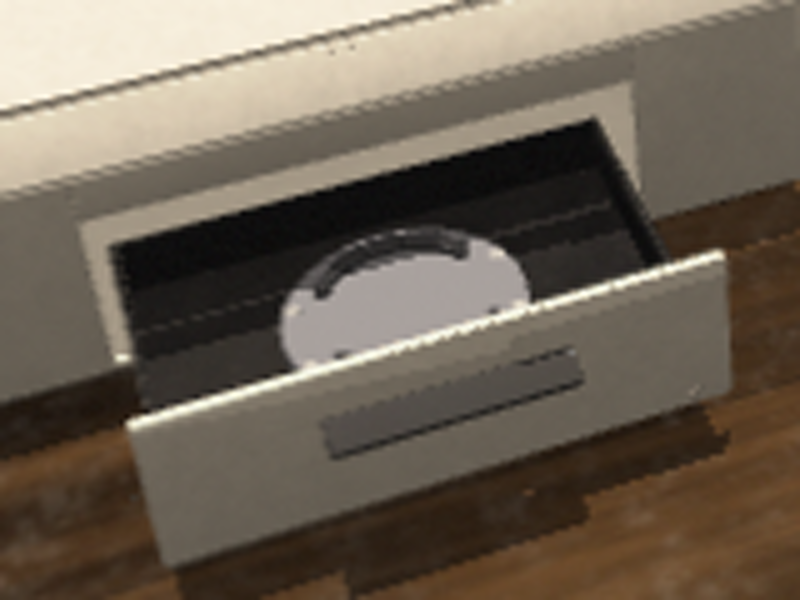

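The scene crop shows the panel's top corners at crop (127,425) and (725,252), i.e. image (165.4,290) and (285,255.4). The bar handle is in the middle and the carrier is behind the panel. I'll turn the tool half round so its camera side faces away from the analyser.

Request:
servo_tool(
  series="0 0 0 0 0 -8.2 0; 0 0 0 0 0 -16.3 0; 0 0 0 0 0 -24.4 0; 0 0 0 0 0 -32.5 0; 0 0 0 0 0 -40.6 0",
)

```text
clock: 0.6
position: [0.2379, -0.5231, 0.2308]
ee_rot: [-0.001, 0.842, 0.54, 0.0]
contact_force: [-0.0, -0.0, -1.1]
width: 0.0852
gripper_force: 0.0
```

Request:
servo_tool(
  series="0 0 0 0 0 -8.2 0; 0 0 0 0 0 -16.3 0; 0 0 0 0 0 -24.4 0; 0 0 0 0 0 -32.5 0; 0 0 0 0 0 -40.6 0",
)

```text
clock: 1.1
position: [0.2379, -0.5231, 0.2308]
ee_rot: [-0.0, 0.602, 0.799, 0.0]
contact_force: [0.7, -0.1, -0.5]
width: 0.0852
gripper_force: 0.0
```

```bash
cat > plan.py <<'E'
import sys
from h import *
def goal(yaw,tilt): # tool x towards -x', leaned back by tilt deg
    t=np.radians(tilt);c,s=np.cos(t),np.sin(t)
    return R.from_euler('z',yaw,degrees=True)*R.from_matrix(np.array([[-c,0,-s],[0,1,0],[s if 0 else -s,0,c]]).T if 0 else np.column_stack([[-c,0,-s],[0,1,0],[s,0,-c]]))
def plan(p,yaw,tilt):
    s=manip.get_state(); r=rot(s['ee_rot']); d=r.inv().apply(np.array(p)-s['position']); v=(r.inv()*goal(yaw,tilt)).as_rotvec(degrees=True)
    print("pos",s['position'].round(4),"shift",d.round(4),"turn",v.round(2),"t",round(s['clock'],2),"q",s['qpos'].round(2),"F",s['contact_force'].round(1),"w",round(s['width'],4))
if __name__=="__main__":
    a=[float(x) for x in sys.argv[1:]]; plan(a[:3],a[3],a[4])
E
python3 plan.py .458 -.057 .2 6.9 0
python3 - <<'E'
from h import *
t=eyes.camera_info("top"); s=eyes.camera_info("scene")
for a,b in [((170.7,256),(165.4,290)),((268.3,259.3),(285,255.4))]:
    A=toworld(t,[a],[0.])[0]-t['eye']; B=toworld(s,[b],[0.])[0]-s['eye']
    k=np.linalg.lstsq(np.c_[A,-B],s['eye']-t['eye'],rcond=None)[0]
    print(t['eye']+k[0]*A, s['eye']+k[1]*B)
E
```

```text
pos [ 0.2379 -0.5231  0.2308] shift [0.3875 0.3399 0.0312] turn [ 4.000e-02 -5.000e-02 -8.091e+01] t 1.1 q [-1.27  0.28  1.51  0.    1.36 -1.54] F [ 0.7 -0.1 -0.5] w 0.0852
[0.4775454  0.45897022 0.09114286] [0.47825945 0.46091504 0.09195346]
[0.47694703 0.24112479 0.08769499] [0.48086613 0.24909721 0.0889521 ]
```

Request:
servo_tool(
  series="0.03 0.027 0 0 0 -8.1 0; 0.06 0.053 0 0 0 -16.2 0; 0.09 0.08 0 0 0 -24.3 0; 0.12 0.106 0 0 0 -32.4 0; 0.15 0.132 0 0 0 -40.4 0",
)

```text
clock: 1.6
position: [0.3249, -0.3417, 0.2309]
ee_rot: [-0.0, 0.289, 0.957, 0.0]
contact_force: [0.8, 0.1, -0.1]
width: 0.0855
gripper_force: 0.0
```

```bash
python3 plan.py .458 -.057 .2 6.9 0
```

```text
pos [ 0.3249 -0.3417  0.2309] shift [0.0469 0.3107 0.0311] turn [ 4.000e-02 -2.000e-02 -4.054e+01] t 1.6 q [-0.96  0.12  1.71  0.    1.31 -1.94] F [ 0.8  0.1 -0.1] w 0.0855
```

Request:
servo_tool(
  series="0.007 0.045 0.004 0 0 -8.1 0; 0.014 0.09 0.008 0 0 -16.2 0; 0.021 0.135 0.012 0 0 -24.3 0; 0.028 0.18 0.016 0 0 -32.4 0; 0.034 0.225 0.02 0 0 -40.5 0",
)

```text
clock: 2.1
position: [0.4222, -0.1359, 0.211]
ee_rot: [-0.0, -0.06, 0.998, -0.0]
contact_force: [0.5, -0.6, 0.2]
width: 0.0854
gripper_force: 0.0
```

```bash
python3 plan.py .458 -.057 .2 6.9 13
```

```text
pos [ 0.4222 -0.1359  0.211 ] shift [-0.045  0.074  0.011] turn [ -0.   -13.01  -0.03] t 2.1 q [-0.47  0.09  1.8  -0.    1.25 -2.16] F [ 0.5 -0.6  0.2] w 0.0854
```

Request:
servo_tool(
  series="-0.015 0.025 0.004 0 -6.5 0 0; -0.03 0.05 0.008 0 -13 0 0; -0.045 0.074 0.011 0 -13 0 0; -0.045 0.074 0.011 0 -13 0 0",
)

```text
clock: 2.5
position: [0.4575, -0.0564, 0.1996]
ee_rot: [0.113, -0.058, 0.992, 0.007]
contact_force: [0.5, -1.2, 0.3]
width: 0.0855
gripper_force: 0.0
```

Run:
```python
from h import *
import plan
ci=eyes.camera_info("wrist"); im=eyes.get_image("wrist")[:,:,::-1].copy(); cv2.imwrite("pics/w1.png",im)
p=topix(ci,[.4682,-.0574,.019])[0]; print("pred",p)
x0,y0=(p-60).astype(int).clip(0); g=im[y0:y0+120,x0:x0+120].min(2)
n,l,s,c=cv2.connectedComponentsWithStats((g>150).astype(np.uint8)); i=1+np.argmax(s[1:,4])
cn=max(cv2.findContours((l==i).astype(np.uint8),0,1)[0],key=len)
w=toworld(ci,cn.reshape(-1,2)+[x0,y0],np.full(len(cn),.019))
(cx,cy),rr=cv2.minEnclosingCircle(np.float32(w[:,:2])*1000); print(s[i],"centre",cx,cy,rr,w[:,:2].mean(0))
plan.plan([.4682,-.0574,.1],6.9,13)
```

```text
pred [315.51610499 147.91554165]
[  35   36   49   50 1739] centre 469.39013671875 -56.6758918762207 26.251253128051758 [ 0.46905109 -0.05793355]
pos [ 0.4579 -0.0579  0.2   ] shift [ 0.0124 -0.0007  0.0997] turn [-0.04 -0.04 -0.17] t 2.55 q [-0.36  0.01  1.94  0.12  1.   -2.1 ] F [ 0.5 -0.   0.5] w 0.0852
```

View pics/w1.png

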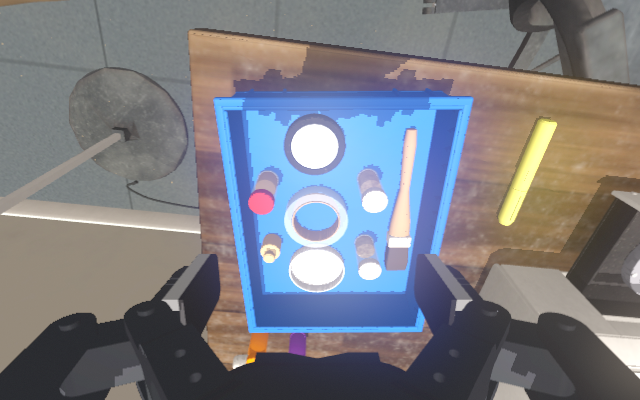

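The wrist view shows the tile at (315,147) with clear floor on both sides, the red vial at (262,200), vial_a at (373,200) and the highlighter at (527,170). The tile centre of (0.469,-0.058) agrees with the top camera.

Request:
servo_tool(
  series="0.0315 -0.001 0.02 0 0 0 0.15; 0.0315 -0.001 0.06 0 0 0 0.15; 0.0315 -0.001 0.1 0 0 0 0.15; 0.0315 -0.001 0.13 0 0 0 0.15; 0.0315 -0.001 0.147 0 0 0 0.15",
)

```text
clock: 3.05
position: [0.4601, -0.0606, 0.0477]
ee_rot: [0.111, -0.056, 0.992, 0.007]
contact_force: [0.2, -0.1, 0.9]
width: 0.0725
gripper_force: 0.0
```

```bash
python3 plan.py .4704 -.0575 .012 6.9 13
```

```text
pos [ 0.4601 -0.0606  0.0477] shift [-0.0024  0.0019  0.0371] turn [-0.04 -0.19 -0.38] t 3.05 q [-0.36  0.22  2.17  0.19  0.56 -2.2 ] F [ 0.2 -0.1  0.9] w 0.0725
```

Request:
servo_tool(
  series="-0.001 0.002 0.01 0 0 -0.3 0.15; -0.002 0.002 0.02 0 0 -0.3 0.15; -0.002 0.002 0.028 0 0 -0.3 0.15; -0.002 0.002 0.034 0 0 -0.3 0.15; -0.002 0.002 0.037 0 0 -0.3 0.15",
)

```text
clock: 3.55
position: [0.4711, -0.0568, 0.0143]
ee_rot: [0.113, -0.059, 0.992, 0.006]
contact_force: [0.4, 0.4, 0.5]
width: 0.0724
gripper_force: 0.0
```

Request:
servo_tool(
  series="0 0 0.001 0 0 0 0.15; 0 0 0.002 0 0 0 0.15; 0 0 0.003 0 0 0 0.15; 0 0 0.003 0 0 0 0.15",
)

```text
clock: 3.95
position: [0.4716, -0.0566, 0.0116]
ee_rot: [0.113, -0.059, 0.992, 0.006]
contact_force: [0.5, 0.2, 0.3]
width: 0.0726
gripper_force: 0.0
```

```bash
python3 plan.py .4704 -.0575 .006 6.9 13; python3 -c "
from h import *
cv2.imwrite('pics/w2.png',eyes.get_image('wrist')[:,:,::-1])"
```

```text
pos [ 0.4716 -0.0566  0.0116] shift [ 0.0025 -0.0007  0.0052] turn [-0.09  0.03 -0.03] t 3.95 q [-0.34  0.3   2.2   0.23  0.45 -2.23] F [0.5 0.2 0.3] w 0.0726
```

View pics/w2.png

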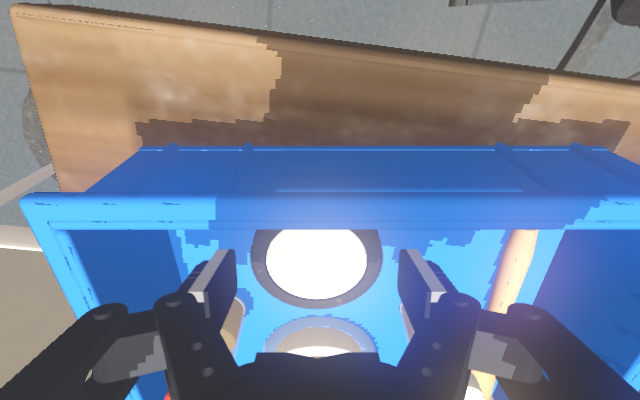

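The fingers straddle the tile, which is at (315,262), with the pad tips at about (225,250) and (412,250). No contact yet.

Request:
servo_tool(
  series="0.0025 -0.0005 0.001 0 0 0 0.15; 0.0025 -0.0005 0.002 0 0 0 0.15; 0.0025 -0.0005 0.003 0 0 0 0.15; 0.0025 -0.0005 0.004 0 0 0 0.15; 0.0025 -0.0005 0.004 0 0 0 0.15",
)

```text
clock: 4.5
position: [0.47, -0.0573, 0.0069]
ee_rot: [0.113, -0.059, 0.992, 0.006]
contact_force: [-0.1, -0.7, -0.1]
width: 0.0728
gripper_force: 0.0
```

```bash
python3 plan.py .4704 -.0575 .006 6.9 13
python3 - <<'E'
from h import *
s=manip.get_state(); r=rot(s['ee_rot']); ci=eyes.camera_info("wrist")
im=eyes.get_image("wrist")[:,:,::-1].copy()
im=cv2.resize(im[210:330,160:480],None,fx=2.5,fy=2.5,interpolation=2)
for k,col in [(0,(0,0,255)),(.008,(0,255,0))]:
  for x in (-.011,.011):
    for y in (-.036,.036):
      u=topix(ci,s['position']+r.apply([x,y,-k]))[0]; cv2.circle(im,tuple(int(v) for v in (u-[160,210])*2.5),3,col,-1)
for a in np.linspace(0,6.28,60): 
  u=topix(ci,np.array([.4688+.03*np.cos(a),-.0577+.03*np.sin(a),.019]))[0]; cv2.circle(im,tuple(int(v) for v in (u-[160,210])*2.5),1,(255,0,255),-1)
cv2.imwrite("pics/w3.png",im)
E
```

```text
pos [ 0.47   -0.0573  0.0069] shift [-0.0001 -0.0002  0.0009] turn [-0.08 -0.01 -0.04] t 4.5 q [-0.35  0.3   2.21  0.24  0.44 -2.24] F [-0.1 -0.7 -0.1] w 0.0728
```

View pics/w3.png

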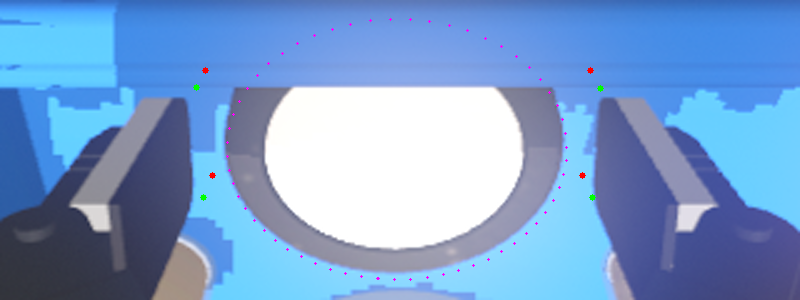

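The overlay puts the tile within about 1.5 mm of the prediction. The pad tips stand about 10 mm behind the TCP at this opening, so I can go 3 mm lower and grip.

Request:
servo_tool(
  series="0.001 0 0.001 0 0 0 0.15; 0.001 0 0.002 0 0 0 0.15; 0.001 0 0.003 0 0 0 0.15; 0.001 0 0.003 0 0 0 0.22; 0.001 0 0.003 0 0 0 0.26",
  squeeze=40,
)

```text
clock: 5.05
position: [0.4697, -0.0573, 0.0038]
ee_rot: [0.113, -0.059, 0.992, 0.006]
contact_force: [-0.1, -0.3, 1.0]
width: 0.0632
gripper_force: 0.0
```

Request:
servo_tool(
  series="0 0 0 0 0 0 0.32; 0 0 0 0 0 0 0.36; 0 0 0 0 0 0 0.4; 0 0 0 0 0 0 0.4; 0 0 0 0 0 0 0.4",
)

```text
clock: 5.55
position: [0.4696, -0.0572, 0.0045]
ee_rot: [0.113, -0.06, 0.992, 0.006]
contact_force: [-4.1, 0.4, 8.0]
width: 0.0564
gripper_force: 40.9
```

Run:
```python
from h import *
im=eyes.get_image("wrist")[:,:,::-1].copy()
cv2.imwrite("pics/w4.png",cv2.resize(im[210:330,160:480],None,fx=2.5,fy=2.5,interpolation=2))
s=manip.get_state();print(s['contact_force'],s['moment'],s['width'],s['position'])
```

```text
[-3.73633679 -0.02143536  8.82027636] [0.07552317 0.34551944 0.10377697] 0.0569421676378028 [ 0.46966869 -0.05723154  0.00452096]
```

View pics/w4.png

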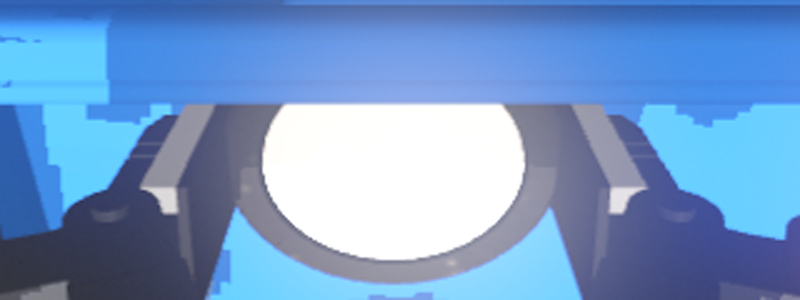

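The tile is gripped flat and centred between the pads. Lifting straight up.

Request:
servo_tool(
  series="-0.0005 0 -0.002 0 0 0 0.4; -0.001 0 -0.005 0 0 0 0.4; -0.003 0 -0.012 0 0 0 0.4; -0.005 0 -0.02 0 0 0 0.4; -0.007 0 -0.03 0 0 0 0.4",
)

```text
clock: 6.1
position: [0.4697, -0.0573, 0.0352]
ee_rot: [0.113, -0.059, 0.992, 0.006]
contact_force: [0.4, 0.7, -1.2]
width: 0.0566
gripper_force: 42.6
```

Request:
servo_tool(
  series="-0.004 0 -0.016 0 0 0 0.4; -0.01 0 -0.042 0 0 0 0.4; -0.017 0 -0.072 0 0 0 0.4; -0.023 0 -0.1 0 0 0 0.4; -0.028 0 -0.12 0 0 0 0.4",
)

```text
clock: 6.6
position: [0.4705, -0.0574, 0.1606]
ee_rot: [0.114, -0.059, 0.992, 0.005]
contact_force: [0.8, -0.5, -1.7]
width: 0.0564
gripper_force: 42.8
```

```bash
python3 plan.py .51 .15 .2 3 13; python3 plan.py .51 .32 .2 0 13;python3 - <<'E'
from h import *
im=eyes.get_image("wrist")[:,:,::-1].copy()
s=manip.get_state(); r=rot(s['ee_rot']); ci=eyes.camera_info("wrist")
print(s['gripper_force'])
# ring of expected tile: centre at tool-frame point 
for a in np.linspace(0,6.28,80):
  c=s['position']+r.apply([0,0,-.010]); u=topix(ci,c+[.03*np.cos(a),.03*np.sin(a),.006])[0]; cv2.circle(im,tuple(int(v) for v in u.round()),0,(255,0,255),-1)
cv2.imwrite("pics/w5.png",cv2.resize(im[160:400,160:480],None,fx=2.5,fy=2.5,interpolation=2))
E
```

```text
pos [ 0.4705 -0.0574  0.1606] shift [-0.0713  0.2011 -0.0244] turn [0.7  0.16 3.78] t 6.6 q [-0.35  0.07  1.99  0.13  0.88 -2.11] F [ 0.8 -0.5 -1.7] w 0.0564
pos [ 0.4705 -0.0574  0.1606] shift [-0.0912  0.3698 -0.0203] turn [1.38 0.16 6.7 ] t 6.6 q [-0.35  0.07  1.99  0.13  0.88 -2.11] F [ 0.8 -0.5 -1.7] w 0.0564
42.82862533349544
```

View pics/w5.png

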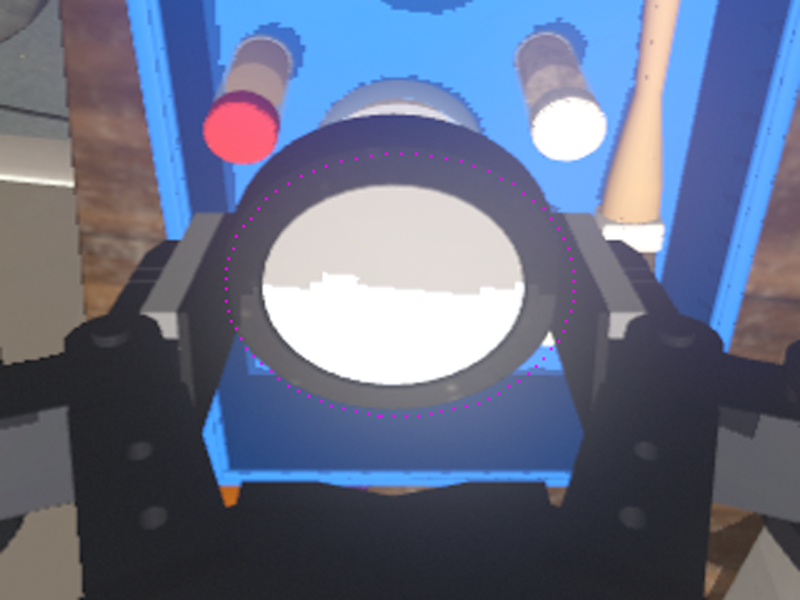

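The tile is held flat, with its white face centred at crop (393,284). Its place in the image is unchanged from when it lay on the floor.

```bash
python3 plan.py .47 .20 .175 0 13
python3 - <<'E'
from h import *
s=manip.get_state(); r=rot(s['ee_rot']); ci=eyes.camera_info("wrist")
im=eyes.get_image("wrist")[:,:,::-1].copy()
g=(im.min(2)>150).astype(np.uint8); g[:,:255]=0; g[:,375:]=0; g[:230]=0;g[320:]=0
n,l,st,c=cv2.connectedComponentsWithStats(g); i=l[274,317]
cn=max(cv2.findContours((l==i).astype(np.uint8),0,1)[0],key=len)
w=toworld(ci,cn.reshape(-1,2),np.full(len(cn),s['position'][2]+.0145))
A=np.c_[2*w[:,:2],np.ones(len(w))]; x=np.linalg.lstsq(A,(w[:,:2]**2).sum(1),rcond=None)[0]
print(st[i],"rad",np.sqrt(x[2]+x[0]**2+x[1]**2),"tile-TCP world",x[:2]-s['position'][:2],"tool",r.inv().apply([*(x[:2]-s['position'][:2]),.0145]))
# carrier from the top camera
t=eyes.camera_info("top"); T=cv2.imread("pics/top0.png"); m=T.min(2); g=(m>110).astype(np.uint8); g[:208]=0;g[250:]=0;g[:,:195]=0;g[:,262:]=0
n,l,st,c=cv2.connectedComponentsWithStats(g); i=1+np.argmax(st[1:,4]); cn=max(cv2.findContours((l==i).astype(np.uint8),0,1)[0],key=len); h=cv2.convexHull(cn).reshape(-1,2)
print(st[i])
for z in (.034,.038,.042):
  w=toworld(t,h,np.full(len(h),z)); A=np.c_[2*w[:,:2],np.ones(len(w))]; x=np.linalg.lstsq(A,(w[:,:2]**2).sum(1),rcond=None)[0]; print(z,x[:2],np.sqrt(x[2]+x[0]**2+x[1]**2))
E
```

```text
pos [ 0.4728 -0.058   0.1636] shift [-0.0301  0.2565 -0.006 ] turn [1.25 0.51 6.72] t 6.65 q [-0.35  0.07  1.98  0.13  0.88 -2.11] F [ 1.2 -1.1  0.2] w 0.0562
[ 265  234  105   80 6590] rad 0.022654262659374286 tile-TCP world [-0.00239639 -0.00134831] tool [-0.00091119 -0.00113456 -0.0146865 ]
[206 216  39  31 950]
0.034 [0.55233362 0.35712891] 0.04693867675505992
0.038 [0.5518457  0.35608461] 0.046726564647506845
0.042 [0.55135778 0.35504031] 0.046514452539961795
```

Request:
servo_tool(
  series="-0.005 0.042 -0.002 0.3 0.1 1.5 0.4; -0.01 0.084 -0.003 0.6 0.2 3 0.4; -0.015 0.126 -0.004 0.9 0.3 4.5 0.4; -0.02 0.168 -0.005 1.2 0.5 6.7 0.4; -0.025 0.21 -0.006 1.2 0.5 6.7 0.4",
)

```text
clock: 7.2
position: [0.4666, 0.1556, 0.1679]
ee_rot: [0.108, 0.0, 0.994, 0.002]
contact_force: [0.8, -0.6, -1.1]
width: 0.0563
gripper_force: 42.9
```

Request:
servo_tool(
  series="0 0.02 0 0 0 0 0.4; 0 0.02 0 0 0 0 0.4; 0 0.02 0 0 0 0 0.4",
)

```text
clock: 7.5
position: [0.4668, 0.1739, 0.1679]
ee_rot: [0.108, -0.001, 0.994, 0.002]
contact_force: [-0.7, -0.6, -2.3]
width: 0.0565
gripper_force: 43.0
```

```bash
python3 plan.py .54 .355 .13 0 13
python3 - <<'E'
from h import *
im=eyes.get_image("wrist")[:,:,::-1].copy(); ci=eyes.camera_info("wrist")
for cx,col in ((.552,(255,0,255)),(.548,(0,255,0))):
  for a in np.linspace(0,6.28,90):
    u=topix(ci,[cx+.0475*np.cos(a),.356+.0475*np.sin(a),.038])[0]
    if 0<u[0]<640 and 0<u[1]<400: cv2.circle(im,tuple(int(v) for v in u.round()),0,col,-1)
print(topix(ci,[[.55,.356,.038],[.478,.355,.09]]))
cv2.imwrite("pics/w6.png",im)
E
```

```text
pos [0.4668 0.1739 0.1679] shift [-0.0637  0.1808  0.0533] turn [ 0.18 -0.66  0.09] t 7.5 q [ 0.25  0.11  1.92 -0.06  0.91 -1.28] F [-0.7 -0.6 -2.3] w 0.0565
[[511.07200024 241.06281482]
 [576.66912601 200.71461088]]
```

View pics/w6.png

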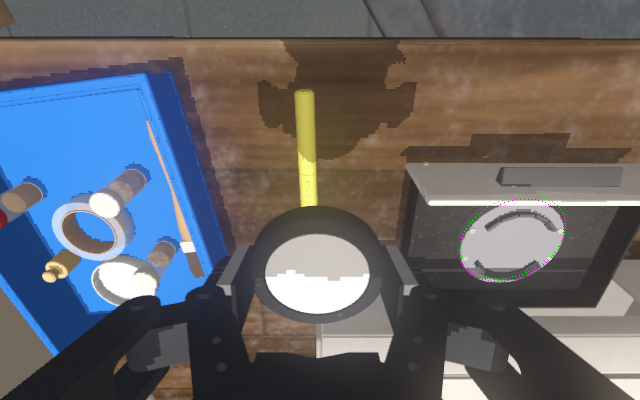

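The wrist view shows the carrier at (512,241), matching both overlay circles to about a pixel. The lugs are at the top and bottom, the highlighter is at (305,150) and the tile is level in the grip. From here I check by numbers only.

```bash
cat > car.py <<'E'
from h import *
from scipy.optimize import least_squares
def hull(im,seed,thr,box):
    g=(im.min(2)>thr).astype(np.uint8); x0,x1,y0,y1=box; k=np.zeros_like(g); k[y0:y1,x0:x1]=1
    n,l,st,c=cv2.connectedComponentsWithStats(g*k); i=l[seed[1],seed[0]]
    return cv2.convexHull(max(cv2.findContours((l==i).astype(np.uint8),0,1)[0],key=len)).reshape(-1,2), st[i]
im=eyes.get_image("wrist")[:,:,::-1].copy(); ci=eyes.camera_info("wrist")
print("disc/bg levels",im[245,512],im[225,440],im[190,512])
hw,sw=hull(im,(512,245),100,(450,575,206,300)); print(sw)
T=cv2.imread("pics/top0.png"); t=eyes.camera_info("top"); ht,stt=hull(T,(225,230),110,(195,262,206,252)); print(stt)
def f(p):
    out=[]
    for c,h in ((ci,hw),(t,ht)):
        w=toworld(c,h,np.full(len(h),p[2])); out.append(np.hypot(w[:,0]-p[0],w[:,1]-p[1])-.0475)
    return np.concatenate(out)*1000
r=least_squares(f,[.55,.356,.038],loss='soft_l1'); print(r.x.round(4),np.abs(r.fun).mean(), )
for z in (.034,.038,.042):
    w=toworld(ci,hw,np.full(len(hw),z)); A=np.c_[2*w[:,:2],np.ones(len(w))]; x=np.linalg.lstsq(A,(w[:,:2]**2).sum(1),rcond=None)[0]; print("wrist",z,x[:2],np.sqrt(x[2]+x[0]**2+x[1]**2))
E
python3 car.py
```

```text
disc/bg levels [191 188 193] [78 80 84] [127 134 140]
[ 460  206  105   76 5634]
[206 216  39  31 950]
[0.5523 0.3558 0.0396] 0.39545708844963384
wrist 0.034 [0.55634724 0.35988133] 0.048748231877598566
wrist 0.038 [0.55342295 0.35697522] 0.04799623995482347
wrist 0.042 [0.55049865 0.35406911] 0.04724424803204299
```

```bash
cat >> car.py <<'E'
hw=hw[hw[:,1]>209]; 
for ymin in (208,217,219):
    h0=ht; ht=ht[ht[:,1]>ymin]
    def f(p):
        out=[]
        for c,h,b in ((ci,hw,.0003),(t,ht,.001)):
            w=toworld(c,h,np.full(len(h),p[2])); out.append(np.hypot(w[:,0]-p[0],w[:,1]-p[1])-.0475+b)
        return np.concatenate(out)*1000
    r=least_squares(f,[.55,.356,.038],loss='soft_l1'); print(len(ht),r.x.round(4),np.abs(r.fun[:len(hw)]).mean(),np.abs(r.fun[len(hw):]).mean(),ht.tolist() if ymin==208 else '')
# lugs: dark pixels inside the disc, wrist view
z=r.x[2]; uv=np.argwhere(im.max(2)<140)[:,::-1]; uv=uv[(uv[:,0]>450)&(uv[:,0]<575)&(uv[:,1]>195)&(uv[:,1]<290)]
w=toworld(ci,uv,np.full(len(uv),z+.004)); d=w[:,:2]-r.x[:2]; k=np.hypot(*d.T)<.044; d=d[k]
for s_ in (1,-1):
    q=d[d[:,0]*s_>.01]; print("lug",s_,len(q),q.mean(0).round(4),np.percentile(np.hypot(*q.T),[5,50,95]).round(4))
E
python3 car.py
```

```text
disc/bg levels [193 190 195] [81 84 87] [128 135 141]
[ 461  206  105   76 5621]
[206 216  39  31 950]
[0.5522 0.3559 0.0398] 0.4173806869762154
wrist 0.034 [0.55617193 0.36008851] 0.048810180575064914
wrist 0.038 [0.5532551  0.35717963] 0.048057770115309324
wrist 0.042 [0.55033827 0.35427076] 0.0473053596555533
18 [0.5513 0.3551 0.041 ] 0.30426587329353694 0.35976990156031546 [[241, 216], [243, 220], [244, 223], [244, 230], [243, 233], [241, 237], [239, 240], [237, 242], [234, 244], [230, 246], [219, 246], [216, 245], [213, 243], [208, 238], [206, 234], [206, 222], [208, 218], [210, 216]]
16 [0.5514 0.3552 0.0409] 0.31080107353863123 0.3403978129303272 
15 [0.5513 0.3551 0.041 ] 0.30544985242039724 0.3372609570011865 
lug 1 874 [0.0298 0.0022] [0.0282 0.036  0.0435]
lug -1 516 [-0.031  -0.0012] [0.0333 0.0364 0.0398]
```

Request:
servo_tool(
  series="-0.014 0.036 0 0 -0.3 0 0.4; -0.028 0.073 0.004 0 -0.7 0 0.4; -0.042 0.109 0.01 0 -0.7 0 0.4; -0.055 0.145 0.016 0 -0.7 0 0.4; -0.067 0.182 0.034 0 -0.7 0 0.4",
)

```text
clock: 8.15
position: [0.5427, 0.3568, 0.1527]
ee_rot: [0.117, 0.001, 0.993, 0.003]
contact_force: [0.4, 0.2, -0.9]
width: 0.0563
gripper_force: 43.1
```

Request:
servo_tool(
  series="0 0 0 0 0 0 0.4; 0 0 0 0 0 0 0.4",
)

```text
clock: 8.35
position: [0.5404, 0.3552, 0.1498]
ee_rot: [0.114, 0.0, 0.994, 0.001]
contact_force: [-0.6, 0.2, -2.1]
width: 0.0567
gripper_force: 43.2
```

```bash
python3 plan.py .540 .356 .111 0 13;  python3 plan.py .5534 .3561 .0525 0 13
python3 - <<'E'
from h import *
s=manip.get_state(); print(s['gripper_force'])
im=eyes.get_image("wrist")[:,:,::-1].copy(); ci=eyes.camera_info("wrist")
cv2.imwrite("pics/w7.png",im)
print(topix(ci,[[.5513,.355,.04],[.478,.355,.091]]).round(0))
E
```

```text
pos [0.5404 0.3552 0.1498] shift [0.0092 0.0007 0.0377] turn [ 0.12  0.05 -0.02] t 8.35 q [ 0.54  0.35  1.64 -0.14  0.96 -0.96] F [-0.6  0.2 -2.1] w 0.0567
pos [0.5404 0.3552 0.1498] shift [0.0093 0.0007 0.0977] turn [ 0.12  0.05 -0.02] t 8.35 q [ 0.54  0.35  1.64 -0.14  0.96 -0.96] F [-0.6  0.2 -2.1] w 0.0567
43.208252436015755
[[319. 179.]
 [320.  98.]]
```

```bash
cat > fit.py <<'E'
from h import *
from scipy.optimize import least_squares
import sys
im=cv2.imread(sys.argv[1]) ; ci=eyes.camera_info("wrist"); s=manip.get_state()
g=(im.min(2)>100).astype(np.uint8); g[:112]=0; g[195:]=0; g[:,:240]=0; g[:,400:]=0
n,l,st,c=cv2.connectedComponentsWithStats(g); i=1+np.argmax(st[1:,4]); print(st[1:][st[1:,4]>40])
h=cv2.convexHull(max(cv2.findContours((l==i).astype(np.uint8),0,1)[0],key=len)).reshape(-1,2); print(h.tolist())
h=h[(h[:,1]<185)&(h[:,1]>114)]
for z in (.038,.04,.042):
    w=toworld(ci,h,np.full(len(h),z)); r=least_squares(lambda p:1000*(np.hypot(w[:,0]-p[0],w[:,1]-p[1])-.0472),[.551,.355],loss='soft_l1'); print(z,r.x.round(4),np.abs(r.fun).mean())
E
python3 fit.py pics/w7.png
```

```text
[[ 258  121  122   74 6736]]
[[327, 121], [339, 124], [342, 125], [350, 129], [355, 132], [363, 139], [365, 141], [368, 145], [372, 151], [373, 153], [378, 164], [379, 172], [379, 179], [378, 185], [377, 189], [375, 194], [262, 194], [261, 192], [259, 186], [258, 179], [258, 172], [259, 164], [261, 158], [263, 153], [265, 150], [271, 143], [282, 132], [285, 130], [295, 125], [298, 124], [306, 122], [311, 121]]
0.038 [0.5525 0.3547] 0.2490917287086745
0.04 [0.552  0.3547] 0.18442629590604065
0.042 [0.5516 0.3547] 0.1819330375263045
```

Request:
servo_tool(
  series="0.0087 0.0004 0.02 0 0 0 0.4; 0.0087 0.0004 0.045 0 0 0 0.4; 0.0087 0.0004 0.07 0 0 0 0.4; 0.0087 0.0004 0.09 0 0 0 0.4; 0.0087 0.0004 0.098 0 0 0 0.4",
)

```text
clock: 8.9
position: [0.5535, 0.3545, 0.0525]
ee_rot: [0.113, 0.001, 0.994, 0.001]
contact_force: [-0.5, -0.1, -0.8]
width: 0.0567
gripper_force: 43.2
```

Request:
servo_tool(
  series="0 0 0 0 0 0 0.4; 0 0 0 0 0 0 0.4",
)

```text
clock: 9.1
position: [0.5549, 0.3566, 0.0551]
ee_rot: [0.116, 0.0, 0.993, 0.002]
contact_force: [-0.7, -0.1, -1.4]
width: 0.0564
gripper_force: 43.2
```

```bash
python3 plan.py .554 .3558 .0385 0 13
python3 - <<'E'
from h import *
s=manip.get_state(); print(s['gripper_force']); ci=eyes.camera_info("wrist")
im=eyes.get_image("wrist")[:,:,::-1].copy(); cv2.imwrite("pics/w8.png",im)
g=(im.min(2)>150).astype(np.uint8); g[:,:255]=0; g[:,375:]=0; g[:230]=0;g[320:]=0
n,l,st,c=cv2.connectedComponentsWithStats(g); i=l[274,317]; print(st[i])
cn=max(cv2.findContours((l==i).astype(np.uint8),0,1)[0],key=len)
w=toworld(ci,cn.reshape(-1,2),np.full(len(cn),s['position'][2]+.0145))
A=np.c_[2*w[:,:2],np.ones(len(w))]; x=np.linalg.lstsq(A,(w[:,:2]**2).sum(1),rcond=None)[0]; print("tile",x[:2],np.sqrt(x[2]+x[0]**2+x[1]**2))
print(topix(ci,[[.5518,.3547,.04],[.5518-.0475,.3547,.04],[.5518-.0325,.3547,.04]]).round(0))
E
```

```text
pos [0.5549 0.3566 0.0551] shift [ 0.0047 -0.0009  0.0159] turn [ 0.27  0.27 -0.06] t 9.1 q [ 0.53  0.46  1.73 -0.16  0.76 -0.94] F [-0.7 -0.1 -1.4] w 0.0564
43.21333842119202
[ 265  234  105   80 6590]
tile [0.55251483 0.35539541] 0.022605375259018113
[[315. 235.]
 [315. 147.]
 [315. 178.]]
```

Request:
servo_tool(
  series="0 0 0 0 0 0 0.4; 0 0 0 0 0 0 0.4; 0 0 0 0 0 0 0.4",
)

```text
clock: 9.45
position: [0.5545, 0.3574, 0.0545]
ee_rot: [0.115, -0.0, 0.993, 0.002]
contact_force: [-0.2, -0.1, -1.3]
width: 0.0563
gripper_force: 43.2
```

```bash
python3 plan.py .554 .3558 .0405 0 13
```

```text
pos [0.5545 0.3574 0.0545] shift [ 0.0037 -0.0016  0.0135] turn [ 0.27  0.24 -0.  ] t 9.45 q [ 0.53  0.46  1.73 -0.16  0.76 -0.94] F [-0.2 -0.1 -1.3] w 0.0563
```

Request:
servo_tool(
  series="0.001 -0.0016 0.003 0.2 0.2 0 0.4; 0.0017 -0.0016 0.006 0.2 0.2 0 0.4; 0.0025 -0.0016 0.009 0.2 0.2 0 0.4; 0.0035 -0.0016 0.0125 0.2 0.2 0 0.4; 0.0035 -0.0016 0.0125 0.2 0.2 0 0.4",
)

```text
clock: 9.95
position: [0.5532, 0.3552, 0.0398]
ee_rot: [0.112, -0.0, 0.994, -0.0]
contact_force: [-0.4, -0.9, -0.9]
width: 0.0564
gripper_force: 43.2
```

Request:
servo_tool(
  series="0 0 0 0 0 0 0.4; 0.0001 0 0.0005 0 0 0 0.4; 0.0002 0 0.001 0 0 0 0.4; 0.0002 0 0.001 0 0 0 0.4",
)

```text
clock: 10.35
position: [0.5539, 0.3556, 0.0399]
ee_rot: [0.113, 0.0, 0.994, 0.0]
contact_force: [0.4, 0.5, -1.0]
width: 0.0565
gripper_force: 43.2
```

```bash
python3 plan.py .554 .3558 .0375 0 13
```

```text
pos [0.5539 0.3556 0.0399] shift [0.0004 0.0002 0.0023] turn [ 0.04 -0.   -0.01] t 10.35 q [ 0.53  0.47  1.74 -0.17  0.73 -0.93] F [ 0.4  0.5 -1. ] w 0.0565
```

Inside the lugs with no contact yet; continuing in fine steps.

Request:
servo_tool(
  series="0.0001 0 0.0005 0 0 0 0.4; 0.0003 0 0.001 0 0 0 0.4; 0.0003 0 0.001 0 0 0 0.4",
)

```text
clock: 10.65
position: [0.5537, 0.3555, 0.0387]
ee_rot: [0.113, 0.0, 0.994, 0.0]
contact_force: [0.6, 0.3, -1.7]
width: 0.0562
gripper_force: 43.2
```

Request:
servo_tool(
  series="0.0001 0 0.0005 0 0 0 0.4; 0.0003 0 0.001 0 0 0 0.4; 0.0003 0 0.001 0 0 0 0.4",
)

```text
clock: 10.95
position: [0.554, 0.3556, 0.0382]
ee_rot: [0.113, -0.0, 0.994, 0.0]
contact_force: [-0.9, -0.3, 1.7]
width: 0.0566
gripper_force: 44.2
```

Request:
servo_tool(
  series="0.0001 0 0.0005 0 0 0 0.4; 0.0002 0 0.0008 0 0 0 0.4; 0.0002 0 0.0008 0 0 0 0.4",
)

```text
clock: 11.25
position: [0.5546, 0.3556, 0.0381]
ee_rot: [0.114, -0.0, 0.993, 0.001]
contact_force: [-1.9, -1.3, 5.0]
width: 0.0566
gripper_force: 45.2
```

Contact with the carrier floor at the expected height. Releasing gently.

Request:
servo_tool(
  series="0 0 0 0 0 0 0.32; 0 0 0 0 0 0 0.3; 0 0 0 0 0 0 0.28; 0 0 0 0 0 0 0.25; 0 0 0 0 0 0 0.2",
)

```text
clock: 11.75
position: [0.5532, 0.3554, 0.0364]
ee_rot: [0.113, 0.0, 0.994, 0.0]
contact_force: [0.7, 0.4, -0.4]
width: 0.0686
gripper_force: 0.0
```

Request:
servo_tool(
  series="0 0 0 0 0 0 0.15; 0 0 0 0 0 0 0.12; 0 0 0 0 0 0 0.12; 0 0 0 0 0 0 0.12",
)

```text
clock: 12.15
position: [0.5537, 0.3555, 0.0368]
ee_rot: [0.113, 0.0, 0.994, 0.0]
contact_force: [0.2, -0.9, -0.6]
width: 0.075
gripper_force: 0.0
```

```bash
cat > tile.py <<'E'
from h import *
s=manip.get_state(); ci=eyes.camera_info("wrist"); im=eyes.get_image("wrist")[:,:,::-1].copy()
print(s['width'],s['contact_force'].round(1))
u=topix(ci,[.5518,.3547,.052])[0]; x,y=int(u[0]),int(u[1]); print("pred",u)
m=np.zeros(im.shape[:2],np.uint8); cv2.circle(m,(x,y),70,1,-1); g=(im.min(2)>150).astype(np.uint8)*m
n,l,st,c=cv2.connectedComponentsWithStats(g); i=l[y,x]; print(st[i])
cn=max(cv2.findContours((l==i).astype(np.uint8),0,1)[0],key=len)
for z in (.051,.053,.055):
  w=toworld(ci,cn.reshape(-1,2),np.full(len(cn),z)); A=np.c_[2*w[:,:2],np.ones(len(w))]; q=np.linalg.lstsq(A,(w[:,:2]**2).sum(1),rcond=None)[0]; rr=np.sqrt(q[2]+q[0]**2+q[1]**2); d=np.hypot(*(w[:,:2]-q[:2]).T)-rr; print(z,q[:2].round(4),rr,d.std())
E
python3 tile.py
```

```text
0.07503550435184884 [ 0.2 -0.9 -0.6]
pred [317.7738492  278.34074098]
[ 265  237  106   80 6649]
0.051 [0.5534 0.3547] 0.02292984650985839 0.00014820391549994462
0.053 [0.5515 0.3546] 0.02251209179561557 0.00014550381524666047
0.055 [0.5497 0.3546] 0.022094337081383076 0.00014280371499337705
```

Request:
servo_tool(
  series="-0.001 0 -0.005 0 0 0 0.12; -0.0035 0 -0.015 0 0 0 0.12; -0.0035 0 -0.04 0 0 0 0.12; -0.0035 0 -0.08 0 0 0 0.12; -0.0035 0 -0.12 0 0 0 0.12",
)

```text
clock: 12.7
position: [0.5297, 0.3553, 0.1562]
ee_rot: [0.113, 0.0, 0.994, 0.0]
contact_force: [0.2, 0.6, -0.1]
width: 0.0752
gripper_force: 0.0
```

Request:
servo_tool(
  series="0 0 0 0 0 0 0.12; 0 0 0 0 0 0 0.12; 0 0 0 0 0 0 0.12",
)

```text
clock: 13.0
position: [0.5295, 0.355, 0.1539]
ee_rot: [0.112, 0.0, 0.994, -0.0]
contact_force: [-0.9, -0.5, -0.1]
width: 0.0752
gripper_force: 0.0
```

```bash
python3 tile.py; python3 plan.py .40 .355 .16 0 0
python3 - <<'E'
from h import *
# top-camera cross-check of the tile
t=eyes.camera_info("top"); im=eyes.get_image("top")[:,:,::-1].copy(); cv2.imwrite("pics/top1.png",im); print(topix(t,[.5518,.3547,.0525]))
E
```

```text
0.07524724199677721 [-0.9 -0.5 -0.1]
pred [318.15923457 197.50798019]
[ 289  172   59   51 2350]
0.051 [0.5527 0.3545] 0.02247926868816083 0.00022939557764851216
0.053 [0.5516 0.3545] 0.022281215266035253 0.00022737448969397666
0.055 [0.5505 0.3545] 0.022083161843916985 0.0002253534017394344
pos [0.5294 0.3549 0.1533] shift [ 1.247e-01  1.000e-04 -3.530e-02] turn [-4.000e-02  1.286e+01 -1.000e-02] t 13.05 q [ 0.55  0.33  1.65 -0.14  0.97 -0.95] F [-0.1 -0.5 -1.3] w 0.0754
[[223.75827434 226.39057698]]
```

The tile is seated: two viewpoints agree on (0.552,0.3545), which is the carrier centre. Now backing off to in front of the handle, leaning further back with the fingers shut.

```bash
python3 plan.py .415 .355 .15 0 25
```

```text
pos [0.5294 0.3549 0.153 ] shift [ 1.122e-01  1.000e-04 -2.250e-02] turn [-5.000e-02 -1.216e+01  1.000e-02] t 13.1 q [ 0.55  0.33  1.65 -0.14  0.97 -0.95] F [ 0.8 -0.1  0. ] w 0.0749
```

Request:
servo_tool(
  series="0.03 0 -0.008 0 0 0 0.3; 0.06 0 -0.014 0 -4 0 0.5; 0.09 0 -0.021 0 -8 0 0.8; 0.112 0 -0.0225 0 -12 0 1; 0.112 0 -0.0225 0 -12 0 1",
  squeeze=30,
)

```text
clock: 13.6
position: [0.4099, 0.3528, 0.1477]
ee_rot: [0.213, -0.002, 0.977, -0.002]
contact_force: [0.4, -0.8, -0.2]
width: 0.0022
gripper_force: 0.0
```

Request:
servo_tool(
  series="0 0 0 0 0 0 1; 0 0 0 0 0 0 1; 0 0 0 0 0 0 1",
)

```text
clock: 13.9
position: [0.4176, 0.3559, 0.1516]
ee_rot: [0.217, 0.001, 0.976, 0.001]
contact_force: [0.2, 0.5, -0.9]
width: -0.0003
gripper_force: 0.0
```

```bash
python3 plan.py .42 .355 .061 0 25; python3 tile.py
```

```text
pos [0.4176 0.3559 0.1516] shift [ 0.0361 -0.001   0.0831] turn [ 0.04  0.02 -0.1 ] t 13.9 q [ 0.78  0.18  1.95 -0.45  0.74 -0.5 ] F [ 0.2  0.5 -0.9] w -0.0003
-0.00025926382269068 [ 0.2  0.5 -0.9]
pred [317.03787384 265.06265124]
[     0      0    640    400 249994]
0.051 [0.7142 0.3586] 0.3923934654179432 0.07411462979108842
0.053 [0.71   0.3586] 0.38848497270283017 0.07337640014112928
0.055 [0.7058 0.3586] 0.38457647998771827 0.07263817049117027
```

Request:
servo_tool(
  series="0.007 -0.001 0.017 0 0 0 1; 0.014 -0.001 0.033 0 0 0 1; 0.022 -0.001 0.05 0 0 0 1; 0.029 -0.001 0.067 0 0 0 1; 0.036 -0.001 0.083 0 0 0 1",
)

```text
clock: 14.45
position: [0.4196, 0.3546, 0.0603]
ee_rot: [0.216, 0.001, 0.976, 0.0]
contact_force: [0.6, -0.1, 0.1]
width: -0.0001
gripper_force: 0.0
```

Request:
servo_tool(
  series="0 0 0 0 0 0 1; 0 0 0 0 0 0 1; 0 0 0 0 0 0 1",
)

```text
clock: 14.75
position: [0.4194, 0.3551, 0.0619]
ee_rot: [0.217, 0.0, 0.976, 0.001]
contact_force: [0.1, 0.1, 0.1]
width: -0.0001
gripper_force: 0.0
```

```bash
python3 plan.py .45 .355 .061 0 25
```

```text
pos [0.4194 0.3551 0.0619] shift [-0.0273 -0.0001  0.0138] turn [ 0.1   0.07 -0.08] t 14.75 q [ 0.77  0.3   2.07 -0.62  0.53 -0.29] F [0.1 0.1 0.1] w -0.0001
```

Request:
servo_tool(
  series="-0.0055 0 0.0025 0 0 0 1; -0.011 0 0.005 0 0 0 1; -0.0165 0 0.0077 0 0 0 1; -0.022 0 0.0103 0 0 0 1; -0.0272 0 0.0127 0 0 0 1",
)

```text
clock: 15.25
position: [0.4491, 0.3546, 0.0611]
ee_rot: [0.216, 0.0, 0.976, 0.0]
contact_force: [0.3, 0.4, -0.1]
width: 0.0003
gripper_force: 0.0
```

Request:
servo_tool(
  series="-0.003 0 0.0014 0 0 0 1; -0.006 0 0.0028 0 0 0 1; -0.009 0 0.0042 0 0 0 1; -0.012 0 0.0056 0 0 0 1; -0.0154 0 0.0072 0 0 0 1",
)

```text
clock: 15.75
position: [0.4653, 0.3544, 0.0608]
ee_rot: [0.216, -0.0, 0.976, 0.0]
contact_force: [-0.1, -0.6, -0.3]
width: 0.0002
gripper_force: 0.6
```

```bash
python3 plan.py .5 .355 .061 0 25
python3 - <<'E'
from h import *
t=eyes.camera_info("top"); a=cv2.imread("pics/top1.png"); im=eyes.get_image("top")[:,:,::-1]; cv2.imwrite("pics/top2.png",im)
def tl(im):
    g=(im.min(2)>185).astype(np.uint8); g[:205]=0;g[245:]=0;g[:,:205]=0;g[:,245:]=0
    n,l,s,c=cv2.connectedComponentsWithStats(g); print(s[1:][s[1:,4]>20].tolist(),[toworld(t,[c[i]],[.0525])[0].round(4).tolist() for i in range(1,n) if s[i,4]>20])
tl(a);tl(im)
E
```

```text
pos [0.4653 0.3544 0.0608] shift [-0.0315  0.0006  0.0144] turn [ 0.02 -0.03 -0.  ] t 15.75 q [ 0.7   0.34  2.01 -0.58  0.52 -0.4 ] F [-0.1 -0.6 -0.3] w 0.0002
[[215, 217, 19, 12, 158]] [[0.5609, 0.3547, 0.0525]]
[[215, 215, 19, 16, 258]] [[0.5619, 0.3548, 0.0525]]
```

Request:
servo_tool(
  series="-0.004 0 0.0018 0 0 0 1; -0.008 0 0.0037 0 0 0 1; -0.012 0 0.0055 0 0 0 1; -0.016 0 0.0074 0 0 0 1; -0.02 0 0.0092 0 0 0 1",
)

```text
clock: 16.3
position: [0.4877, 0.3545, 0.0609]
ee_rot: [0.216, 0.0, 0.976, 0.0]
contact_force: [-1.3, 1.4, -0.2]
width: 0.0
gripper_force: 0.5
```

```bash
python3 plan.py .5 .355 .061 0 25
python3 - <<'E'
from h import *
t=eyes.camera_info("top"); b=cv2.imread("pics/top1.png"); im=eyes.get_image("top")[:,:,::-1].copy(); cv2.imwrite("pics/top3.png",im)
# panel's left top edge: bright row in columns 172-182
for n in ("top1","top2","top3"):
    g=cv2.imread(f"pics/{n}.png").min(2); print(n,[int(g[235:265,c].argmax()+235) for c in (174,177,180,184)],[int(g[235:265,c].max()) for c in (174,177,180,184)])
E
```

```text
pos [0.4877 0.3545 0.0609] shift [-0.0112  0.0005  0.0051] turn [ 0.03 -0.02 -0.02] t 16.3 q [ 0.67  0.36  1.98 -0.55  0.52 -0.45] F [-1.3  1.4 -0.2] w 0.0
top1 [237, 263, 239, 264] [66, 84, 66, 82]
top2 [250, 250, 250, 251] [235, 235, 230, 230]
top3 [240, 240, 240, 240] [229, 228, 229, 230]
```

The panel edge in the top image moves with the push, from row 256 to 250 to 240. Continuing.

Request:
servo_tool(
  series="-0.004 0 0.0018 0 0 0 1; -0.008 0 0.0037 0 0 0 1; -0.012 0 0.0055 0 0 0 1; -0.016 0 0.0074 0 0 0 1; -0.02 0 0.0092 0 0 0 1",
)

```text
clock: 16.85
position: [0.5098, 0.3545, 0.0611]
ee_rot: [0.216, 0.0, 0.976, 0.0]
contact_force: [-0.6, 0.8, 0.2]
width: -0.0
gripper_force: 0.5
```

Request:
servo_tool(
  series="-0.004 0 0.0018 0 0 0 1; -0.008 0 0.0037 0 0 0 1; -0.012 0 0.0055 0 0 0 1; -0.016 0 0.0074 0 0 0 1; -0.02 0 0.0092 0 0 0 1",
)

```text
clock: 17.35
position: [0.5317, 0.3545, 0.0611]
ee_rot: [0.216, 0.0, 0.976, 0.0]
contact_force: [-1.2, 0.7, 0.2]
width: -0.0001
gripper_force: 0.5
```

```bash
python3 plan.py .56 .355 .061 0 25
python3 - <<'E'
from h import *
im=eyes.get_image("top")[:,:,::-1].copy(); cv2.imwrite("pics/top4.png",im); g=im.min(2)
print([int(g[212:265,c].argmax()+212) for c in (174,177,180,184)])
E
```

```text
pos [0.5317 0.3545 0.0611] shift [-0.0256  0.0005  0.012 ] turn [ 0.03 -0.02 -0.02] t 17.35 q [ 0.62  0.39  1.91 -0.51  0.53 -0.55] F [-1.2  0.7  0.2] w -0.0001
[221, 221, 221, 221]
```

Request:
servo_tool(
  series="-0.004 0 0.0018 0 0 0 1; -0.008 0 0.0037 0 0 0 1; -0.012 0 0.0055 0 0 0 1; -0.016 0 0.0074 0 0 0 1; -0.02 0 0.0092 0 0 0 1",
)

```text
clock: 17.9
position: [0.5538, 0.3545, 0.0613]
ee_rot: [0.216, 0.0, 0.976, 0.0]
contact_force: [-0.8, 0.7, 0.8]
width: -0.0
gripper_force: 0.5
```

Request:
servo_tool(
  series="-0.0009 0 0.0004 0 0 0 1; -0.0018 0 0.0008 0 0 0 1; -0.0027 0 0.0013 0 0 0 1; -0.0036 0 0.0017 0 0 0 1; -0.0045 0 0.0021 0 0 0 1",
)

```text
clock: 18.4
position: [0.5584, 0.3546, 0.0615]
ee_rot: [0.216, -0.0, 0.976, 0.0]
contact_force: [-0.6, 0.7, 1.3]
width: 0.0001
gripper_force: 0.6
```

Request:
servo_tool(
  series="-0.0009 0 0.0004 0 0 0 1; -0.0018 0 0.0008 0 0 0 1; -0.0027 0 0.0013 0 0 0 1; -0.0027 0 0.0013 0 0 0 1",
)

```text
clock: 18.8
position: [0.5601, 0.3545, 0.0613]
ee_rot: [0.216, 0.0, 0.976, 0.0]
contact_force: [-7.4, 1.6, 4.5]
width: -0.0001
gripper_force: 4.0
```

Request:
servo_tool(
  series="-0.0009 0 0.0004 0 0 0 1; -0.0018 0 0.0008 0 0 0 1; -0.0018 0 0.0008 0 0 0 1",
)

```text
clock: 19.1
position: [0.5604, 0.3545, 0.0612]
ee_rot: [0.215, 0.001, 0.977, 0.0]
contact_force: [-14.7, 2.1, 9.5]
width: -0.0003
gripper_force: 8.1
```

The drawer is at its stop, with the force rising to 15 N and no more travel. Backing off.

Request:
servo_tool(
  series="0.003 0 -0.0014 0 0 0 1; 0.009 0 -0.0042 0 0 0 1; 0.02 0 -0.009 0 0 0 1; 0.04 0 -0.0185 0 0 0 1; 0.06 0 -0.028 0 0 0 1",
)

```text
clock: 19.6
position: [0.4962, 0.354, 0.061]
ee_rot: [0.216, 0.0, 0.976, 0.0]
contact_force: [-0.3, 0.7, 0.2]
width: 0.0001
gripper_force: 0.0
```

Request:
servo_tool(
  series="0.02 0 -0.02 0 0 0 1; 0.04 0 -0.05 0 0 0 1; 0.05 0 -0.08 0 0 0 1; 0.05 0 -0.08 0 0 0 1; 0.05 0 -0.08 0 0 0 1",
)

```text
clock: 20.1
position: [0.4179, 0.3548, 0.1132]
ee_rot: [0.217, -0.0, 0.976, 0.001]
contact_force: [-0.1, 0.1, 0.1]
width: 0.0001
gripper_force: 0.0
```

Run:
```python
from h import *
t=eyes.camera_info("top"); im=eyes.get_image("top")[:,:,::-1].copy(); g=im.min(2)
s=manip.get_state(); print(s['position'],s['contact_force'])
# panel front/top edge row now, predicted row if shut (panel x = .478+.11)
for x in (.578,.583,.588): print(x,topix(t,[x,.45,.091]).round(1))
print(g[195:225,176].tolist())
# highlighter moved?
a=cv2.imread("pics/top0.png")
for q in (a,im):
    m=((q[:,:,2]>180)&(q[:,:,1]>170)&(q[:,:,0]<90)).astype(np.uint8); m[:,:290]=0;m[:,320:]=0; print(cv2.moments(m,True)['m10']/m.sum(),cv2.moments(m,True)['m01']/m.sum(),m.sum())
print("bin diff px",(np.abs(a[170:300,335:442].astype(int)-im[170:300,335:442]).max(2)>60).sum())
```

```text
[0.41817173 0.3545069  0.11250404] [ 0.24502424 -0.30131994  0.72839112]
0.578 [[178.8 211.6]]
0.583 [[179.1 209.4]]
0.588 [[179.3 207.3]]
[200, 174, 138, 194, 199, 180, 174, 171, 170, 169, 165, 164, 112, 127, 144, 111, 88, 89, 60, 33, 14, 20, 25, 37, 42, 43, 49, 53, 53, 44]
304.52156862745096 260.8588235294118 255
304.5077519379845 260.9573643410853 258
bin diff px 523
```

```bash
python3 -c "
from rig import manip
print(manip.sign_off())"
```

```text
the job is handed in; nothing more can be done
None
```

The reference tile is in the drawer's carrier, white face up and flat, the drawer is pushed to its stop and the highlighter has not moved; I handed the job in at about 20 s, and no verdict came back.

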